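Return the washed flask stoppers to their stock jar

ROBOT

A 7-joint arm with a two-finger parallel gripper is mounted at the origin on a cart in front of the work surface, level with it; the furniture and walls round the work are solid. World frame = base frame: x ahead of the robot, y to its left, z up, the work surface at z = 0. Lengths are in m, angles in rad, forces in N, time in s.
With the tool pointing down it reaches from about 0.4 to 0.9 m from the base axis. Payload 5.5 kg.
Tool frame: the origin (TCP) lies midway between the tips of the shut fingers; the grasp point (between the pads) lies 19 mm behind it (manip.grip_depth is the distance from the TCP to the grasp point, in m); z points along the fingers, y is the line along which they close (so a half turn about z gives the same grasp; the last joint's range is limited). The gripper opens to 92 mm and grips with 3 to 60 N. Pads are 19 mm wide; open, the fingers measure 130 mm over their backs; the gripper's body (75 mm by 190 mm) begins 47 mm behind the grasp point.
Start: joints at [1.498, 0.501, -0.427, 1.55, 0.221, 1.138, -0.21], TCP at [0.214, -0.614, 0.227] pointing down, gripper open.
Joint ranges: [-2.88, 2.88], [-0.31, 2.03], [-1.54, 1.56], [0.2, 2.42], [-1.41, 4.55], [0.19, 2.02], [-2.57, 2.57]. Speed limits (rad/s): [2.57, 2.57, 3.14, 3.14, 3.14, 3.14, 3.14].

INTERFACE

Orientations are given as a unit quaternion [x, y, z, w].
In Python, from bench import manip, effector, viewer gives the robot as it stands. Calls block until the motion is done:
- manip.move_pose(position, orientation): joint-space move of the TCP to a pose.
- manip.servo_line(position, ori=None, vel=0.15): straight line of the TCP; ori=None keeps the orientation; vel is the mean speed in m/s.
- manip.movej(angles): joint-space move.
- effector.open_jaws() and effector.close(f_grip=None): open the fingers fully, or close them until they stop; f_grip is the grip in N (None keeps the last).
- manip.sleep(seconds).
- manip.solve_ik(position, orientation): joint angles nearest the present ones, or None.
- viewer.get_image(name): name is "side" or "top"; returns the picture (400x640x3 uint8, red, green, blue); there is no depth.
- viewer.get_calibration(name): a dict with "vfov" (degrees; the focal length in pixels is half the picture's height over the tangent of half this angle, whatever the lens; pixels are square), "cx", "cy" (the principal point, pixels), "eye" and "attitude" of the camera in the world. Camera axes: x right, y down, z forward; pixel columns grow to the right and rows downward; lengths in m; the calibration is good to about 2 mm. A picture is of the moment at which its call begins. get_calibration takes no time and is no camera call.
A pose or a line that the arm cannot do raises manip.PlanningError and nothing moves.
- manip.hand_in(): hands the job in; it is judged then, once.
Readings, each from a call of its own:
- manip.current_clock(): time.
- manip.current_q(): joint angles.
- manip.current_joint_velocities(): joint speeds.
- manip.current_tau(): joint torques, N m.
- manip.current_tool_pos(): TCP position.
- manip.current_tcp_rot(): TCP orientation.
- manip.current_force(): force on the tool from outside, world axes, zero at the start.
- manip.current_wrist_torque(): the same for the moment, N m.
- manip.current_finger_gap(): finger opening in m.
- manip.current_gripper_force(): force on a finger pad.
Only numpy, scipy, OpenCV 4.12 (cv2) and the standard library are available. Lean on these libraries where they do the work, as an engineer would, in place of code of your own. Each camera call takes 0.05 s, during which the arm holds its last target. There are 200 camera calls.

TASK

The washed flask stoppers have dried on the two steel trays. Take the lid off the stock jar, tip every tray that has stoppers on it over its open edge into the pouring trough so that all of them are gathered there (do not pick them out of the trays), then hold the trough's spout over the jar's narrow mouth and tilt it so that they all slide into the jar; should one fall on the worktop, pick it up and add it. Finish with the lid seated on the jar and the jar, both trays and the trough standing level on the worktop, with the brown bottle and the timer left where they are.

Things in the scene. Friction and masses are not known exactly. Their poses are not given: they have to be found in the camera images.
- jar: glass stock jar, loose, 0.8 kg, diameter 110 mm, 125 mm high, with a shoulder (from 88 mm up) and a short neck; origin at the centre of its underside, z up along its axis. Its mouth is 64 mm wide inside and 72 mm over the rim
- mouth (a point): centre of the jar's mouth, in the plane of its rim (125 mm above the jar's underside)
- lid: round grey lid of the jar, 80 g, at first on the jar: a disc of diameter 84 mm with a plug of diameter 56 mm, 10 mm deep, below it and a round knob of diameter 26 mm on top; 49 mm high in all. Origin at the centre of the plug's underside, z up; on the jar the disc lies on the rim and the origin is 10 mm below the rim
- lid_knob (a point): middle of the lid's knob, 38 mm above the lid's origin
- trough: pouring trough: loose steel channel, 0.28 kg, 200 mm long, floor 44 mm wide, 7 mm above the worktop behind rising to 18 mm at the spout; sides flare to 100 mm wide, up to 71 mm high. Closed behind (local -x), open at the spout (+x). A lengthwise black grip bar spans above it; stoppers go in from either long side under the bar. Origin under the middle at worktop level, z up
- trough_grip (a point): where to grip the trough: centre of its grip bar (18 mm wide, 16 mm high, reaching from above the back plate to 32 mm past the middle) over the channel's middle, at local [0, 0, 140] mm; fingers close across the channel (local y). The empty trough's centre of mass lies below and about 35 mm behind it (towards -x), so grip firmly
- spout (a point): middle of the floor's end edge at the spout (local [99, 0, 18.5] mm); the floor slopes up to it by 3.4 degrees, so that nothing rolls out at rest
- tray_a: loose low steel drying tray, 0.2 kg, 82 mm deep (local x), 140 mm wide (y); floor 3 mm thick, side walls 24 mm and back wall (+x) 34 mm high, no wall at the front edge (-x), over which it is tipped out. Origin at the centre of its underside, z up. Behind the back wall stands a black grip plate, 12 mm thick (x), 52 mm wide, up to 94 mm high
- tray_a_grip (a point): place to grip this tray: middle of the upper part of its grip plate (local [47, 0, 80] mm); fingers close front to back (local x)
- tray_a_edge (a point): middle of this tray's open front edge, at the floor's top face (local [-41, 0, 3] mm)
- tray_b: loose low steel drying tray, 0.2 kg, 82 mm deep (local x), 140 mm wide (y); floor 3 mm thick, side walls 24 mm and back wall (+x) 34 mm high, no wall at the front edge (-x), over which it is tipped out. Origin at the centre of its underside, z up. Behind the back wall stands a black grip plate, 12 mm thick (x), 52 mm wide, up to 94 mm high
- tray_b_grip (a point): place to grip this tray: middle of the upper part of its grip plate (local [47, 0, 80] mm); fingers close front to back (local x)
- tray_b_edge (a point): middle of this tray's open front edge, at the floor's top face (local [-41, 0, 3] mm)
- stopper_0: white polyethylene flask stopper, 16 g, 42 mm high: octagonal head 32 mm wide and 12 mm thick, then a plug tapering from 25 to 20 mm. Origin at the centre of the head's outer face, z from the head along the axis to the plug's tip; at first it stands head down in tray_a. It is slippery: it begins to slide at a slope of 14 to 20 degrees. May be absent
- stopper_1: white polyethylene flask stopper, 16 g, 42 mm high: octagonal head 32 mm wide and 12 mm thick, then a plug tapering from 25 to 20 mm. Origin at the centre of the head's outer face, z from the head along the axis to the plug's tip; at first it stands head down in tray_a. It is slippery: it begins to slide at a slope of 14 to 20 degrees. May be absent
- stopper_2: white polyethylene flask stopper, 16 g, 42 mm high: octagonal head 32 mm wide and 12 mm thick, then a plug tapering from 25 to 20 mm. Origin at the centre of the head's outer face, z from the head along the axis to the plug's tip; at first it stands head down in tray_a. It is slippery: it begins to slide at a slope of 14 to 20 degrees. May be absent
- stopper_3: white polyethylene flask stopper, 16 g, 42 mm high: octagonal head 32 mm wide and 12 mm thick, then a plug tapering from 25 to 20 mm. Origin at the centre of the head's outer face, z from the head along the axis to the plug's tip; at first it stands head down in tray_b. It is slippery: it begins to slide at a slope of 14 to 20 degrees. May be absent
- stopper_4: white polyethylene flask stopper, 16 g, 42 mm high: octagonal head 32 mm wide and 12 mm thick, then a plug tapering from 25 to 20 mm. Origin at the centre of the head's outer face, z from the head along the axis to the plug's tip; at first it stands head down in tray_b. It is slippery: it begins to slide at a slope of 14 to 20 degrees. May be absent
- stopper_5: white polyethylene flask stopper, 16 g, 42 mm high: octagonal head 32 mm wide and 12 mm thick, then a plug tapering from 25 to 20 mm. Origin at the centre of the head's outer face, z from the head along the axis to the plug's tip; at first it stands head down in tray_b. It is slippery: it begins to slide at a slope of 14 to 20 degrees. May be absent
- stain: bystander: brown bottle with a black cap, 48 mm wide, 105 mm high, right of the trays; origin under its centre
- clock: bystander: small bench timer, 62 x 62 x 18 mm, at the front on the left; origin under its centre
- tube_rack: part of the room, fixed: white tube rack full of sample tubes between the robot and the jar, 75 mm deep (x) and 235 mm wide (y), 145 mm high over the tubes; origin under its centre at worktop level

How it is judged:
By the outcome, as a careful person would: the job done as asked, in the order asked, and still so for the second after the job is handed in, with the robot touching nothing.
Of stopper_0, stopper_1, stopper_2, stopper_3, stopper_4, stopper_5 only 3 to 6 are there at a start; the rules pass over those that are not, and their reading is None.
At some moment in a run one of jar, lid, trough may be knocked a few centimetres aside while the robot is not near it.
It also fails if it takes over 210 s, if anything falls off the work surface, if the arm or the gripper's body presses on something with over 40 N, if the wrist force passes 120 N, or if a joint passes its speed limit or range.

## Working session

There is one attempt and no reset: what is moved stays moved. The work goes in short steps, each a Python script; the robot and the scene stay as the last script left them, time stands still between calls to the robot, and variables do not carry over. Pictures are saved under pics/ and viewed, at most 14 in all, crops included, and the job is handed in when it is done.

```bash
ls; mkdir -p pics; python3 - <<'E'
from bench import manip, effector, viewer
import cv2
for n in("side","top"):
    print(n,viewer.get_calibration(n)); cv2.imwrite(f"pics/{n}0.png",viewer.get_image(n)[:,:,::-1])
print(manip.current_clock(),manip.grip_depth,manip.current_tcp_rot())
E
```

```text
pics
side {'vfov': 42.497923402160346, 'cx': 318.97547101910556, 'cy': 203.03143271302628, 'eye': array([0.55561127, 1.046098  , 1.03776068]), 'attitude': array([ 0.01082509,  0.9023323 , -0.43078059, -0.01035967])}
top {'vfov': 45.484518443746886, 'cx': 315.7898195928866, 'cy': 209.96261567528467, 'eye': array([ 0.21404295, -0.09051187,  1.76201512]), 'attitude': array([ 0.70592932, -0.70354786,  0.052654  , -0.06254404])}
0.1 0.0188 [ 9.85936325e-01  1.67119010e-01 -1.20391154e-04 -8.85889554e-04]
```

View pics/side0.png

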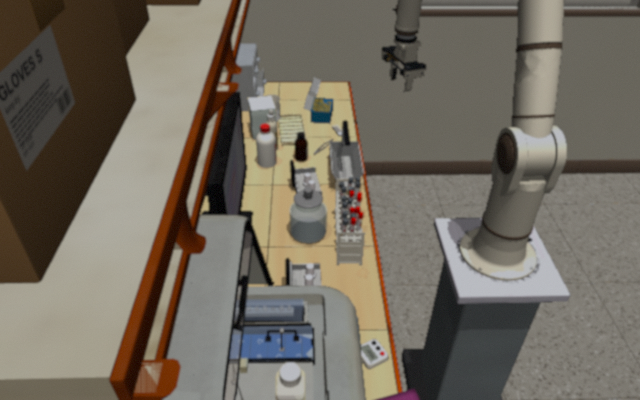

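View pics/top0.png

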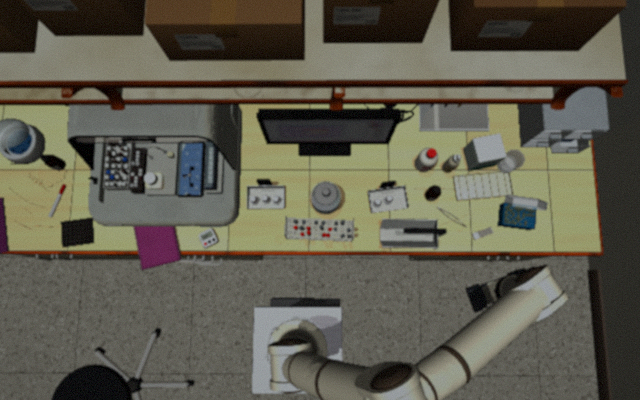

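```bash
cat > h.py <<'E'
from bench import manip, effector, viewer
import numpy as np, cv2
from scipy.spatial.transform import Rotation as R
def K(n):
    c=viewer.get_calibration(n); f=200/np.tan(np.radians(c['vfov'])/2)
    return c,f
def proj(n,P):
    c,f=K(n); p=R.from_quat(c['attitude']).inv().apply(np.atleast_2d(P)-c['eye'])
    return np.c_[c['cx']+f*p[:,0]/p[:,2], c['cy']+f*p[:,1]/p[:,2]]
def unproj(n,uv,z):
    c,f=K(n); uv=np.atleast_2d(uv).astype(float)
    d=R.from_quat(c['attitude']).apply(np.c_[(uv[:,0]-c['cx'])/f,(uv[:,1]-c['cy'])/f,np.ones(len(uv))])
    z=np.broadcast_to(z,len(uv))
    return c['eye']+d*((z-c['eye'][2])/d[:,2])[:,None]
def shot(n,name,box=None,s=1):
    im=viewer.get_image(n)[:,:,::-1].copy()
    if box: im=im[box[1]:box[3],box[0]:box[2]]
    im=cv2.resize(im,None,fx=s,fy=s,interpolation=cv2.INTER_CUBIC); cv2.imwrite('pics/'+name,im); return im
E
python3 - <<'E'
from h import *
print(proj('top',[[0.214,-.614,.227],[0,0,0]]),proj('side',[[0.214,-.614,.227],[0,0,0]]))
shot('top','t1.png',(235,165,465,255),3.4)
shot('side','s1.png',(270,110,390,370),2.3)
a=cv2.imread('pics/t1.png');b=cv2.imread('pics/s1.png')
c=np.zeros((600,800,3),np.uint8)
print(a.shape,b.shape)
E
```

```text
[[488.14859917 289.26328128]
 [296.93248618 349.08195369]] [[400.44327177  84.58192017]
 [498.13115428 252.87045336]]
(306, 782, 3) (598, 276, 3)
```

View pics/t1.png

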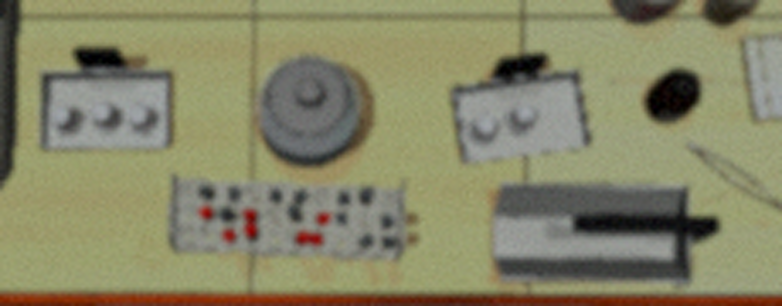

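View pics/s1.png

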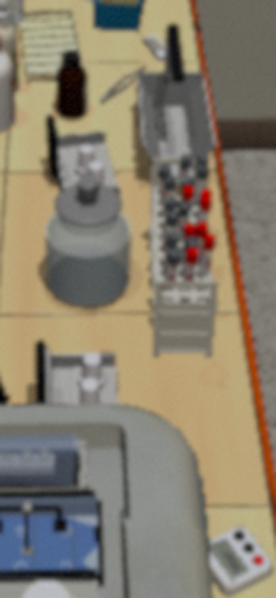

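```bash
cat >> h.py <<'E'
from scipy.optimize import least_squares
def fit(obs,x0):
    """obs: list of (cam, local xyz mm, uv)"""
    def res(p):
        r=R.from_euler('z',p[2])
        return np.concatenate([proj(c,r.apply(np.array(l)/1e3)+[p[0],p[1],0])[0]-uv for c,l,uv in obs])
    s=least_squares(res,x0,loss='soft_l1'); return s.x,np.round(s.fun.reshape(-1,2),1)
tc=lambda u,v:np.array([u/3.4+235,v/3.4+165])
sc=lambda u,v:np.array([u/2.3+270,v/2.3+110])
def tray_obs(bl,br,fr,fl,gl,gr):
    return [('top',[41,70,34],bl),('top',[41,-70,34],br),('top',[-41,-70,24],fr),('top',[-41,70,24],fl),('top',[47,26,94],gl),('top',[47,-26,94],gr)]
E
python3 - <<'E'
from h import *
L=tray_obs(tc(42,72),tc(171,72),tc(171,148),tc(43,150),tc(74,52),tc(122,52))
Rr=tray_obs(tc(453,88),tc(577,73),tc(591,144),tc(465,162),tc(495,69),tc(546,59))
T=[('top',[-100,-50,71],tc(688,280)),('top',[-100,50,71],tc(688,186)),('top',[100,50,71],tc(497,186)),('top',[100,-50,71],tc(497,279))]
for n,o,x0 in(('L',L,[.55,.2,0]),('R',Rr,[.55,-.2,0]),('T',T,[.42,-.35,1.57])):
    p,r=fit(o,x0); print(n,p.round(4),np.degrees(p[2]).round(1),r.tolist())
print('knob top',unproj('top',tc(312,91),.16),'side knob',unproj('side',sc(89,190),.153))
print('jar base body side',unproj('top',tc(310,112),.05))
print('stain cap',unproj('top',tc(672,96),.105),'side base',unproj('side',sc(72,114),0))
print('rack corners top',unproj('top',[tc(172,180),tc(402,182),tc(402,258),tc(172,250)],.1).round(3).tolist())
print('clock',unproj('side',sc(240,555),.018),'equip front edge',unproj('top',[[238,222],[240,105]],[.1,.1]))
print('table front',unproj('top',[[300,252]],0), 'monitor stand', unproj('top',[[325,156]],0))
print('stain fit', fit([('top',[0,0,105],tc(672,95)),('side',[0,0,105],sc(72,58))],[.55,-.4,0]))
print('jar fit', fit([('top',[0,0,153],tc(311,93)),('side',[0,0,153],sc(89,190))],[.55,0,0]))
E
```

```text
L [0.5467 0.1183 0.0148] 0.8 [[-0.1, 0.1], [-0.3, -0.3], [-0.1, -0.4], [-0.2, -0.5], [0.2, 0.7], [0.6, 0.5]]
R [ 0.5388 -0.3325  0.1551] 8.9 [[-0.5, 0.4], [0.5, -0.8], [-0.1, 0.4], [-0.5, 0.8], [0.6, -0.8], [0.0, -0.1]]
T [ 0.4881 -0.4008  1.5417] 88.3 [[-0.2, -48.9], [0.0, 6.3], [-0.1, 4.6], [0.2, -50.3]]
knob top [[ 0.54086988 -0.10472452  0.16      ]] side knob [[ 0.54369182 -0.09472019  0.153     ]]
jar base body side [[ 0.54031034 -0.10357086  0.05      ]]
stain cap [[ 0.54743676 -0.4787227   0.105     ]] side base [[ 0.56560385 -0.48553468  0.        ]]
rack corners top [[0.459, 0.04, 0.1], [0.457, -0.198, 0.1], [0.378, -0.198, 0.1], [0.386, 0.039, 0.1]]
clock [[0.39689747 0.33629612 0.018     ]] equip front edge [[0.44391453 0.20738868 0.1       ]
 [0.87745659 0.21348461 0.1       ]]
table front [[ 0.34658956 -0.00754567  0.        ]] monitor stand [[ 0.71257713 -0.09931084  0.        ]]
stain fit (array([ 0.55765913, -0.47918553,  0.        ]), array([[ 0. , -2.5],
       [ 1.9,  0. ]]))
jar fit (array([ 0.54235285, -0.10119   ,  0.        ]), array([[-0.8, -0.6],
       [ 0.4, -1.4]]))
```

```bash
cat >> h.py <<'E'
GD=manip.grip_depth
GRIP={'tray':np.array([.047,0,.080]),'trough':np.array([0,0,.140])}
def robj(kind,yaw,th):  # th>0 tips towards the pouring edge
    return R.from_euler('z',yaw)*R.from_euler('y',-th if kind=='tray' else th)
def tool(kind,Ro,s):
    y=np.array([s,0,0]) if kind=='tray' else np.array([0,s,0]); z=np.array([0,0,-1.])
    return Ro*R.from_matrix(np.c_[np.cross(y,z),y,z])
def pose(kind,anchor_l,anchor_w,yaw,th,s,dz=0):
    """TCP pose so that object's local point anchor_l (m) is at anchor_w; dz: grip offset along the object's z"""
    Ro=robj(kind,yaw,th); q=tool(kind,Ro,s)
    g=np.array(anchor_w)+Ro.apply(GRIP[kind]+[0,0,dz]-np.array(anchor_l))
    return g+q.apply([0,0,GD]), q.as_quat()
def down(phi):
    y=np.array([np.cos(phi),np.sin(phi),0]);z=np.array([0,0,-1.]); return R.from_matrix(np.c_[np.cross(y,z),y,z]).as_quat()
def ln(p,q=None,vel=.15): manip.servo_line(list(p),None if q is None else list(q),vel=vel)
def mp(p,q): manip.move_pose(list(p),list(q))
EDGE=[-.041,0,.003]; SPOUT=[.099,0,.0185]
E
python3 - <<'E'
from h import *
T=[('top',[-100,50,71],tc(688,280)),('top',[-100,-50,71],tc(688,186)),('top',[100,-50,71],tc(497,186)),('top',[100,50,71],tc(497,279)),('top',[32,-9,148],tc(576,216)),('top',[32,9,148],tc(576,230))]
p,r=fit(T,[.42,-.35,1.57]);print(p.round(4),np.degrees(p[2]),r.tolist())
C=p; J=np.array([.542,-.102,.125])
d=np.radians
ik=lambda P:(lambda a:None if a is None else np.round(a,2).tolist())(manip.solve_ik(list(P[0]),list(P[1])))
for f in(0,np.pi,1.57,-1.57): print('lid',f,ik(([*J[:2],.136],down(f))),ik(([.425,.135,.021],down(f))))
for s in(1,-1):
    for n,c in(('L',[.5467,.1183,.0148]),('R',[.5388,-.3325,.1551])):
        print(s,n,ik(pose('tray',[0,0,0],[c[0],c[1],0],c[2],0,s)),ik(pose('tray',[0,0,0],[c[0],c[1],.2],c[2],0,s)))
    for th in(0,30,50): print(' dump',th,ik(pose('tray',EDGE,[C[0]+.028,C[1]-.012,.084],0,d(th),s)))
    print('trough',ik(pose('trough',[0,0,0],[C[0],C[1],0],C[2],0,s)))
    for yw in(90,60,120):
        for th in(0,25,45): print(' pour',yw,th,ik(pose('trough',SPOUT,J+[0,0,.02]-.015*np.array([np.cos(d(yw)),np.sin(d(yw)),0]),d(yw),d(th),s)))
E
```

```text
[ 0.4088 -0.3994  1.5654] 89.68921357156428 [[0.8, 0.3], [-0.1, -0.1], [-0.1, -0.5], [0.3, 0.1], [-0.4, -0.5], [-0.3, 0.7]]
lid 0 [0.85, 0.58, -0.93, 1.87, 0.56, 0.98, -0.33] [0.46, 0.72, -1.01, 2.17, 0.92, 0.78, -1.17]
lid 3.141592653589793 [-0.56, 0.56, 0.91, 1.91, -0.55, 0.94, -2.52] [0.63, 0.99, -1.31, 2.17, 1.18, 1.06, 1.79]
lid 1.57 [0.89, 0.62, -1.01, 1.87, 0.62, 1.01, 1.19] [0.4, 0.67, -0.93, 2.17, 0.85, 0.72, 0.45]
lid -1.57 [0.68, 0.5, -0.69, 1.87, 0.39, 0.91, -1.77] [0.21, 0.56, -0.68, 2.18, 0.63, 0.61, -2.5]
1 L [0.29, 0.72, -0.73, 1.77, 0.6, 0.89, -0.7] [0.51, 0.58, -1.08, 1.62, 0.53, 1.27, -0.65]
1 R [0.92, 0.79, -0.67, 1.6, 0.57, 0.95, 0.21] [1.01, 0.61, -0.83, 1.45, 0.46, 1.29, 0.29]
 dump 0 [1.09, 0.68, -0.69, 1.57, 0.48, 1.07, 0.27]
 dump 30 [1.63, 0.52, -0.93, 1.97, 0.05, 0.47, 0.8]
 dump 50 [2.02, 0.68, -1.12, 2.16, -0.67, 0.28, 1.76]
trough [0.82, 0.46, -0.12, 1.85, 0.07, 0.84, -2.48]
 pour 90 0 [-0.56, 0.72, 1.36, 1.74, -0.73, 1.3, -2.18]
 pour 90 25 [0.92, 0.58, -1.3, 1.79, 0.97, 1.48, 2.52]
 pour 90 45 [0.6, 0.75, -1.3, 1.81, 1.23, 1.86, 2.19]
 pour 60 0 [1.32
[... 525 characters left out ...]
-0.11, 1.58, 0.07, 0.98, -2.57]
 dump 30 [1.19, 0.37, -0.36, 1.98, -0.55, 0.52, -1.83]
 dump 50 [1.68, 0.46, -0.66, 2.17, -1.26, 0.52, -0.91]
trough [1.26, 0.56, -0.7, 1.83, 0.44, 0.91, 0.36]
 pour 90 0 [1.04, 0.49, -0.95, 1.69, 0.42, 1.18, -0.02]
 pour 90 25 [0.78, 0.43, -1.03, 1.79, 0.82, 1.34, -0.52]
 pour 90 45 [0.59, 0.73, -1.28, 1.81, 1.21, 1.84, -0.95]
 pour 60 0 [1.06, 0.33, -0.87, 1.83, 0.28, 1.11, -0.43]
 pour 60 25 [0.71, 0.52, -0.98, 1.68, 0.72, 1.55, -0.96]
 pour 60 45 [0.41, 0.75, -0.97, 1.52, 0.94, 1.95, -1.18]
 pour 120 0 [0.99, 0.64, -1.07, 1.56, 0.58, 1.28, 0.36]
 pour 120 25 [0.9, 0.34, -1.08, 1.89, 0.83, 1.07, -0.02]
 pour 120 45 [0.77, 0.39, -1.27, 2.1, 1.25, 1.3, -0.58]
```

```bash
python3 - <<'E'
from h import *
q=down(0)
mp([.542,-.102,.30],q); ln([.542,-.102,.137],vel=.15)
effector.close(f_grip=25); print('gap',manip.current_finger_gap(),manip.current_gripper_force())
ln([.542,-.102,.25]); print(manip.current_force())
mp([.425,.135,.15],q); ln([.425,.135,.024],vel=.08); print(manip.current_force())
effector.open_jaws(); ln([.425,.135,.2],vel=.25)
mp(*pose('tray',[0,0,0],[.5388,-.3325,.12],.1551,0,1)); 
print(manip.current_clock())
shot('top','t2.png',(235,165,465,255),3.4); shot('side','s2.png',(270,110,390,370),2.3)
E
```

```text
gap 0.02482780041495282 25.000046361656132
[-0.41361636  0.5332751  -1.20818303]
[-0.07443791  0.36802013 -1.06063479]
12.175
```

View pics/t2.png

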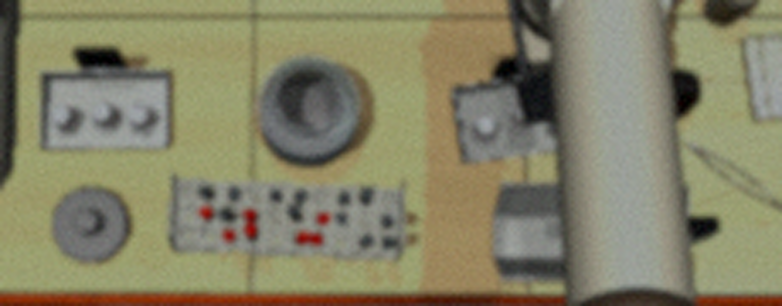

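```bash
cat >> h.py <<'E'
def dump(c,C,dy,via=()):
    P=lambda a,w,yaw,th=0:pose('tray',a,w,yaw,th,1)
    o=[0,0,0]
    p,q=P(o,[c[0],c[1],.12],c[2]); mp(p,q); p,q=P(o,[c[0],c[1],.001],c[2]); ln(p,q,.15)
    effector.close(f_grip=45); print('gap',manip.current_finger_gap())
    p,q=P(o,[c[0],c[1],.12+(.08 if via else 0)],c[2]); ln(p,q,.1)
    for w in via: ln(*P(o,w,0),.15)
    E=np.array([C[0]+.028,C[1]+dy,.084])
    ln(*P(EDGE,E+[.04,0,.06],0),.12); ln(*P(EDGE,E,0),.08)
    for t in range(6,53,4): ln(*P(EDGE,E,0,np.radians(t)),.06)
    manip.sleep(.7); print('t',manip.current_clock())
E
python3 - <<'E'
from h import *
dump([.5388,-.3325,.1551],[.4088,-.3994],-.015)
shot('side','s3.png',(290,120,390,240),6); shot('top','t3.png',(350,165,465,255),6)
a=cv2.imread('pics/t3.png');print(a.shape)
E
```

```text
gap 0.01196643426359113
t 22.0583
(540, 690, 3)
```

View pics/s3.png

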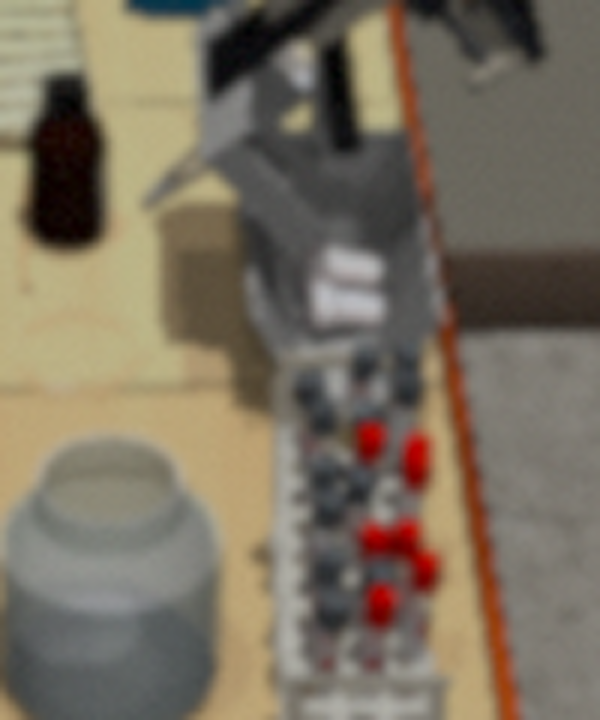

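View pics/t3.png

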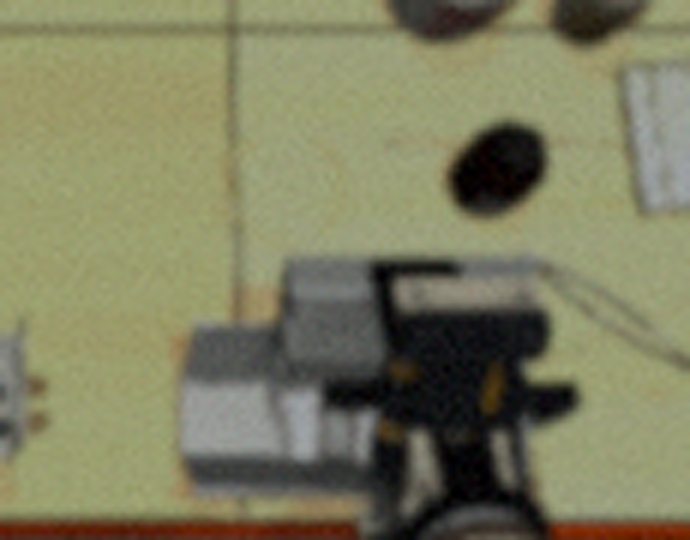

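```bash
cat >> h.py <<'E'
def untip(c,C,dy,via=()):
    P=lambda a,w,yaw,th=0:pose('tray',a,w,yaw,th,1); o=[0,0,0]
    E=np.array([C[0]+.028,C[1]+dy,.084])
    for t in (40,28,16,6,0): ln(*P(EDGE,E+[0,0,.01],0,np.radians(t)),.12)
    ln(*P(EDGE,E+[.04,0,.06],0),.15)
    for w in via: ln(*P(o,w,0),.25)
    ln(*P(o,[c[0],c[1],.06],c[2]),.2); ln(*P(o,[c[0],c[1],.002],c[2]),.08)
    effector.open_jaws(); ln(*P(o,[c[0],c[1],.12],c[2]),.2)
E
python3 - <<'E'
from h import *
untip([.5388,-.3325,.1551],[.4088,-.3994],-.015)
mp(*pose('tray',[0,0,0],[.547,.118,.15],.0148,0,1))
print(manip.current_clock())
shot('top','t4.png',(235,165,465,255),3.4); shot('side','s4.png',(270,110,390,370),2.3)
E
```

```text
29.8083
```

View pics/t4.png

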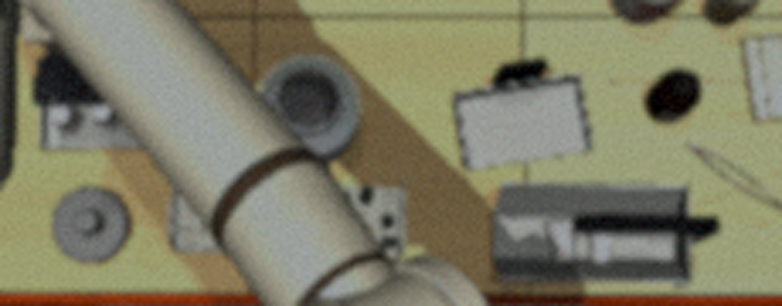

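```bash
python3 - <<'E'
from h import *
a=shot('top','a.png',(375,210,445,255),8); b=shot('side','b.png',(320,135,370,200),7)
b=cv2.resize(b,None,fx=.8,fy=.8); c=np.zeros((600,800,3),np.uint8); h=min(600,a.shape[0]); 
c[:a.shape[0],:a.shape[1]]=a; c=c[:]; 
b=cv2.resize(b,(235,305)); c[:305,562:797]=b; cv2.imwrite('pics/c.png',c[:370])
E
```

```text
(no output)
```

View pics/c.png

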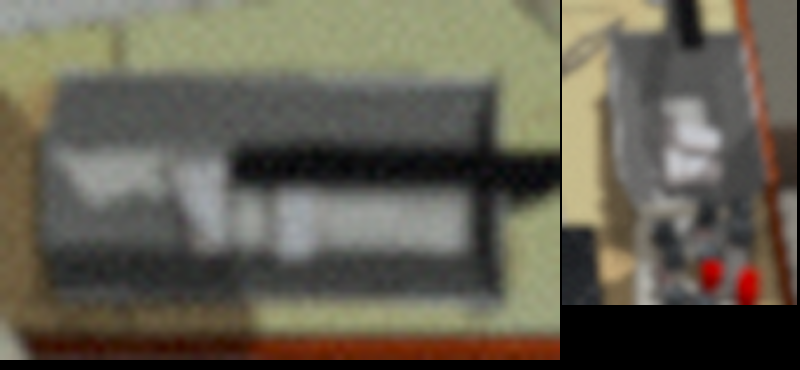

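```bash
python3 - <<'E'
from h import *
c=[.5467,.1183,.0148]; C=[.4088,-.3994]; via=[[.55,-.12,.2],[.53,-.415,.2]]
dump(c,C,-.022,via)
shot('side','s5.png',(290,120,390,240),5)
untip(c,C,-.022,via[::-1])
mp([.45,.0,.40],down(0))
mp([.50,.25,.40],down(0))
print(manip.current_clock())
t=shot('top','t5.png',(235,165,465,255),3.4); s=cv2.imread('pics/s5.png')
c=np.zeros((600,800,3),np.uint8); c[:306,:782]=t
s2=shot('side','s6.png',(270,110,390,220),2.6)
c[310:310+s2.shape[0],:s2.shape[1]]=s2; c[310:598,400:640]=cv2.resize(s,(240,288)); cv2.imwrite('pics/d.png',c)
E
```

```text
gap 0.011933080592378053
t 44.1833
54.875
```

View pics/d.png

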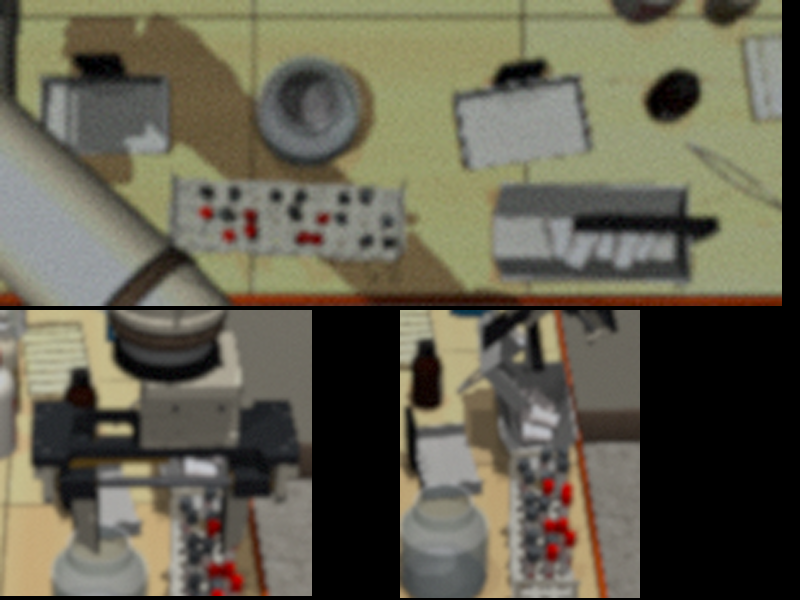

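```bash
python3 - <<'E'
from h import *
o=[('side',[0,0,125],np.array([308.5,198.7])),('top',[0,0,80],tc(309,110.5)),('top',[0,0,125],tc(309,103))]
print(unproj('side',[o[0][2]],.125),unproj('top',[o[1][2],o[2][2]],[.08,.125]))
print(fit(o,[.54,-.1,0]))
P=lambda w,th=0,a=[0,0,0]:pose('trough',a,w,1.5654,th,-1)
mp(*P([.4088,-.3994,.10])); ln(*P([.4088,-.3994,.001]),.1)
effector.close(f_grip=60); print('gap',manip.current_finger_gap())
ln(*P([.4088,-.3994,.06]),.08); print(manip.current_force(),manip.current_wrist_torque())
ln(*P([.43,-.3994,.18]),.12)
ln(*P([.542,-.30,.20]),.12)
print(manip.current_clock())
t=shot('top','t6.png',(235,165,465,255),3.4); s=shot('side','s7.png',(270,110,390,220),2.6)
c=np.zeros((600,800,3),np.uint8); c[:306,:782]=t;c[310:310+s.shape[0],:s.shape[1]]=s; cv2.imwrite('pics/e.png',c)
E
```

```text
[[ 0.5442387 -0.1024942  0.125    ]] [[ 0.53620176 -0.10228556  0.08      ]
 [ 0.53542789 -0.10196224  0.125     ]]
(array([ 0.53833442, -0.10220801,  0.        ]), array([[ 2.1,  0. ],
       [-0. , -0.6],
       [ 0.1, -0.8]]))
gap 0.01771760430465958
[-0.12862394 -0.55496598 -3.17714862] [ 0.1095473  -0.03242576 -0.03461049]
63.1417
```

View pics/e.png

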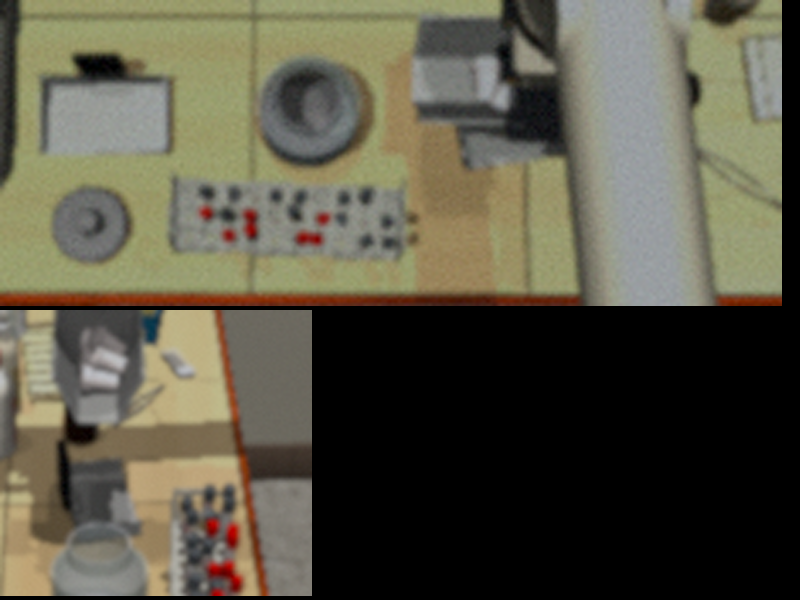

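```bash
python3 - <<'E'
from h import *
print(unproj('top',[tc(91.5,222)],.04), unproj('top',[tc(91.5,225)],.014))
print(unproj('top',[tc(311,92.5)],.158))
# spout in e.png: level spout edge, expected at trough pose
Ro=R.from_euler('z',1.5654); w=np.array([.542,-.30,.2])
e=[w+Ro.apply(v) for v in([.1,.05,.071],[.1,-.05,.071])]
print('exp',[((u-[235,165])*3.4).round(0).tolist() for u in proj('top',e)],[((u-[270,110])*2.6).round(0).tolist() for u in proj('side',e)])
E
```

```text
[[0.42198688 0.12999772 0.04      ]] [[0.42184824 0.13325214 0.014     ]]
[[ 0.53973411 -0.10373563  0.158     ]]
exp [[415.0, 118.0], [414.0, 14.0]] [[146.0, 69.0], [54.0, 70.0]]
```

```bash
python3 - <<'E'
from h import *
J=np.array([.541,-.100,.125])
P=lambda w,th=0:pose('trough',SPOUT,w,1.5654,np.radians(th),-1)
S=J+[0,-.015,.024]
ln(*P(S+[0,-.03,.06]),.12); ln(*P(S+[0,-.01,.015],6),.08)
tiles=[]
for t in range(8,43,2):
    ln(*P(S,t),.03); manip.sleep(.25)
    if t in(8,20,24,28,32,42): tiles.append(viewer.get_image('side')[120:240,280:380,::-1])
manip.sleep(1); print(manip.current_clock(),manip.current_force())
tiles.append(viewer.get_image('side')[120:240,280:380,::-1]); tiles.append(viewer.get_image('top')[145:265,290:390,::-1])
tiles=[cv2.resize(x,(200,240),interpolation=cv2.INTER_CUBIC) for x in tiles]
cv2.imwrite('pics/f.png',np.vstack([np.hstack(tiles[:4]),np.hstack(tiles[4:])]))
E
```

```text
76.5583 [ 1.02383373 -0.2401854  -2.39022433]
```

View pics/f.png

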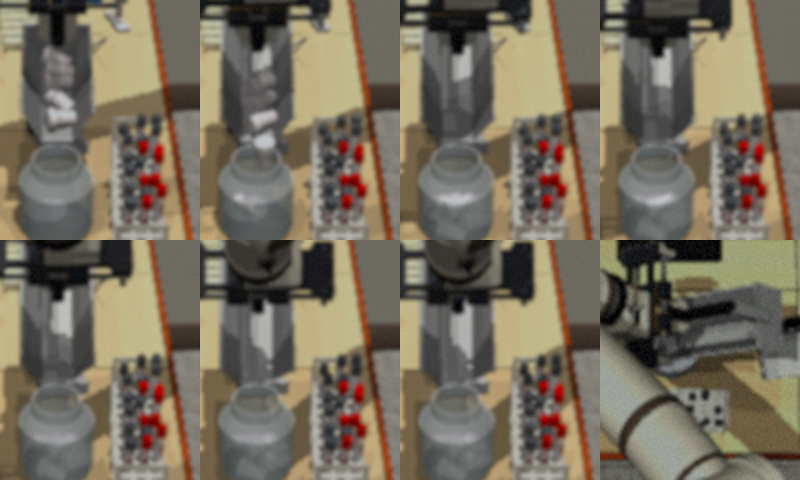

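```bash
python3 - <<'E'
from h import *
J=np.array([.541,-.100,.125])
P=lambda w,th=0,a=SPOUT:pose('trough',a,w,1.5654,np.radians(th),-1)
S=J+[0,-.015,.024]
for t in(32,20,8): ln(*P(S+[0,-.01*(1-t/42),.03*(1-t/42)],t),.15)
ln(*P(S+[0,-.03,.06]),.15)
o=[0,0,0]
ln(*P([.542,-.30,.20],0,o),.2); ln(*P([.43,-.3994,.16],0,o),.2); ln(*P([.4088,-.3994,.05],0,o),.15); ln(*P([.4088,-.3994,.002],0,o),.06)
effector.open_jaws(); ln(*P([.4088,-.3994,.12],0,o),.2)
mp([.45,-.52,.30],down(0)); print(manip.current_clock())
t=shot('top','t7.png',(235,165,465,255),3.4); s=shot('side','s8.png',(270,110,390,270),1.85)
c=np.zeros((600,800,3),np.uint8); c[:306,:782]=t;c[304:304+s.shape[0],:s.shape[1]]=s; z=shot('top','z.png',(305,172,355,222),6); c[300:600,300:600]=z; cv2.imwrite('pics/g.png',c)
E
```

```text
84.025
```

View pics/g.png

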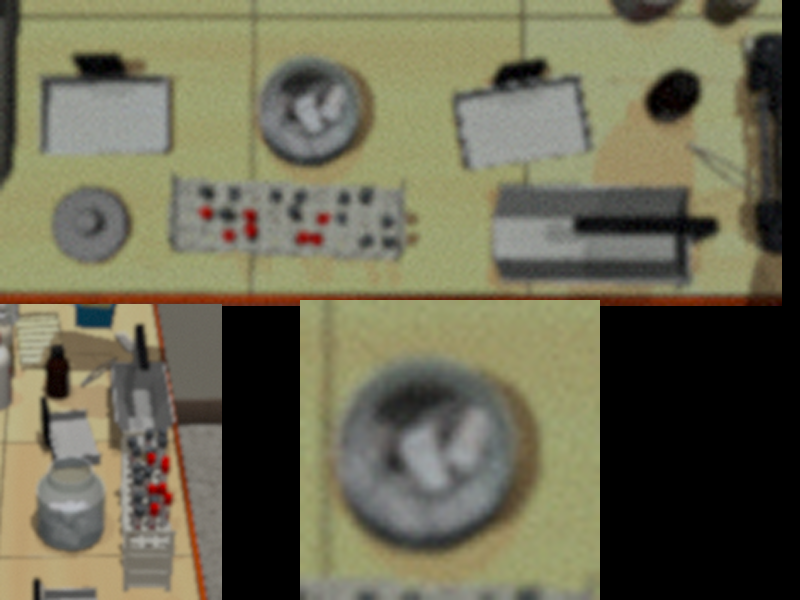

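```bash
python3 - <<'E'
from h import *
q=down(0)
mp([.45,-.1,.35],q); mp([.425,.135,.15],q); ln([.425,.135,.022],vel=.1)
effector.close(f_grip=25); print('gap',manip.current_finger_gap())
ln([.425,.135,.22],vel=.15); mp([.542,-.102,.20],q); ln([.542,-.102,.155],vel=.08)
f0=manip.current_force()
for z in np.arange(.153,.1365,-.002):
    ln([.542,-.102,z],vel=.03); f=manip.current_force()-f0; print(round(z,4),f.round(1),end=' ')
    if f[2]>6: break
E
```

```text
gap 0.02493416412978188
0.153 [ 0.2 -1.  -0.9] 0.151 [ 0.6  0.3 -1. ] 0.149 [ 0.5  0.2 -0.3] 0.147 [ 0.4  0.2 -1. ] 0.145 [ 0.3 -0.6 -0.4] 0.143 [ 0.5 -0.5  0.1] 0.141 [-0.5  0.2  0.1] 0.139 [ 0.1  0.4 -0.4] 0.137 [ 0.2  0.6 -1. ]
```

```bash
python3 - <<'E'
from h import *
effector.open_jaws(); ln([.542,-.102,.25],vel=.15); mp([.45,-.52,.35],down(0)); print(manip.current_clock())
t=shot('top','t8.png',(235,165,465,255),3.4); s=shot('side','s9.png',(270,110,390,270),1.85)
c=np.zeros((600,800,3),np.uint8); c[:306,:782]=t;c[304:304+s.shape[0],:s.shape[1]]=s; c[300:600,300:600]=shot('side','z.png',(280,180,340,240),5); cv2.imwrite('pics/i.png',c)
E
```

```text
98.5417
```

View pics/i.png

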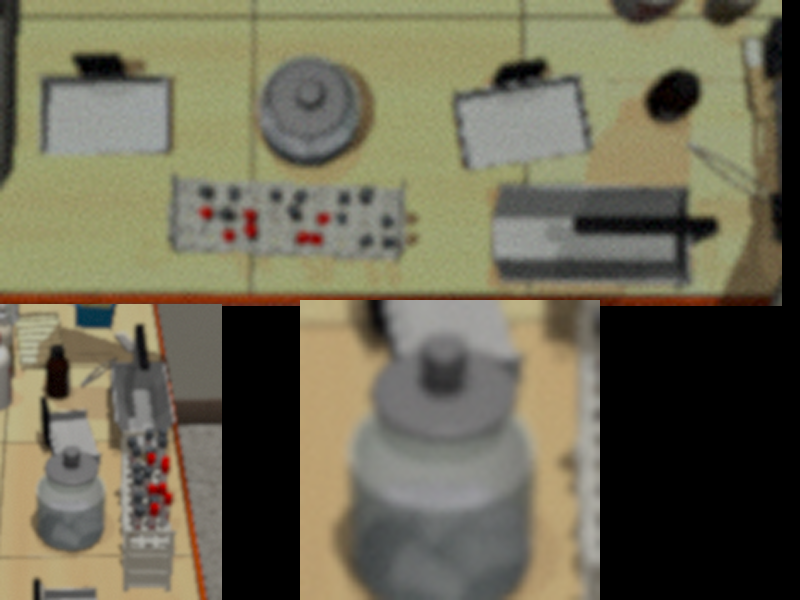

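The lid sits level on the jar, with its knob at (311,92) in the crop, the same as at the start. Both trays are empty and level, the trough stands at its place, the bottle at (672,96) hasn't moved, and no stopper is on the worktop.

```bash
python3 -c "
from h import *
print(manip.hand_in())"
```

```text
the job is handed in; nothing more can be done
None
```

I handed the job in at about 98 s of the 210 s. Five stoppers were found on the trays and all went through the trough into the jar; the lid is seated, and the jar, trays and trough stand level. The bottle looks unmoved, and I didn't check the timer again at the end, though the arm never worked near it.

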